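Turn the colour-standard card in the lab ring binder

ROBOT

A 6-joint arm with a two-finger parallel gripper is mounted at the origin on the work surface. World frame = base frame: x ahead of the robot, y to its left, z up, the work surface at z = 0. Lengths are in m, angles in rad, forces in N, time in s.
With the tool pointing down it reaches from about 0.35 to 0.775 m from the base axis. Payload 5.5 kg.
Tool frame: the origin (TCP) lies at the very end of the fingers, on their centre line; the grasp point (between the pads) lies 19 mm behind it; z points along the fingers, y is the line along which they close (so a half turn about z gives the same grasp; the last joint's range is limited). The gripper opens to 85 mm and grips with 20 to 120 N. Pads are 22 mm wide; open, the fingers measure 114 mm over their backs; the gripper's body (76 mm by 85 mm) begins 54 mm behind the grasp point. The pads swing forward as they close: fully open they stand 13 mm farther back than shut.
Start: joints at [1.11, 0.313, 0.046, 1.304, 0, 1.431], TCP at [0.181, 0.546, 0.231] pointing down, gripper open.
Joint ranges: [-2.76, 2.76], [-0.86, 1.69], [-1.03, 1.26], [-2.2, 2.34], [-1.47, 1.5], [-3.14, 3.14]. Speed limits (rad/s): [2.57, 2.57, 3.14, 3.14, 3.14, 3.14].

INTERFACE

Orientations are given as a unit quaternion [w, x, y, z].
In Python, from workcell import env, read_camera, get_calibration gives the robot as it stands.
- The arm moves only by the tool jog_arm, never from a script. Its argument "motion" is one flat list of numbers, 7 for each row, row after row: the shift along the tool's x, y, z as a fraction of full scale, then the turn, a rotation vector about the tool's x, y, z as a fraction of full scale, then the opening, from 0 (shut) to 1 (fully open). In form: [x, y, z, wx, wy, wz, grip, x, y, z, wx, wy, wz, grip, ...]. A call has 1 to 12 rows; each row is the pose to reach, as a shift and turn from the pose commanded when the call began, along the tool's axes at that moment; what a row does not reach only later rows make up. Full scale, the value 1, is 0.2 m for a shift and 90 degrees for a turn. A row lasts 1/8 s, in which the tool goes at most 62.5 mm and 10.7 degrees, less where a joint would pass 70% of its speed; a pose out of reach is approached as far as the arm can. A call with a number of a shift or a turn outside -1 to 1 is refused whole. A call with a gripper value outside its range is refused whole. The fingers move at their own pace and stop on an object; "newtons" is the grip in N (left out, the last holds). Time passes only in rows, so rows that repeat a pose let the fingers close. It gives the time, the measured TCP pose, the force, the opening and the grip force at its end, in the units of the state.
- env.get_state(): the state, without advancing time (a new reading comes with each control period).
- read_camera(name): name is "side" or "top"; returns the picture (420x560x3 uint8, red, green, blue); there is no depth.
- get_calibration(name): a dict with "fx", "fy", "cx", "cy" (pixels), "world_from_camera" (4x4, takes a point from camera to world coordinates). Camera axes: x right, y down, z forward; pixel columns grow to the right and rows downward; lengths in m; the calibration is good to about 2 mm. A picture is of the moment at which its call begins. get_calibration takes no time and is no camera call.
- env.hand_in(): hands the job in; it is judged then, once.
The state is a dict: "clock": time; "joint_pos": joint angles; "qvel": joint speeds; "tau": joint torques, N m; "tcp_pos": TCP position; "orientation": TCP orientation; "wrist_force": force on the tool from outside, world axes, zero at the start; "ft_torque": the same for the moment, N m; "finger_gap": finger opening in m; "grip_force": force on a finger pad.
Only numpy, scipy, OpenCV 4.12 (cv2) and the standard library are available. Lean on these libraries where they do the work, as an engineer would, in place of code of your own. Each camera call takes 0.05 s, during which the arm holds its last target. There are 200 camera calls.

TASK

The next samples need the blue-green colour standards printed on the back of the stiff card in the ring binder: turn the card over across the rings by its orange tab so that it ends flat on the left-hand pages with its other face up. Do not wrench the rings, and keep hold of the card until you feel it lying on the pages: it must not fall or slap down, not even the last centimetre. Leave the things around the binder where they stand.

Things in the scene. Friction and masses are not known exactly. Their poses are not given: they have to be found in the camera images.
- binder: Open blue ring binder, fixed, 215 x 429 mm, covers 3 mm thick. Origin on the bench midway between the rings; x along the row of rings, y from the right-hand pages (-y) to the left-hand pages (+y), z up. Right-hand pages: fixed, y = -22 to -150 mm, top 38 mm above the bench.
- rings (a point): Ring centre, 38 mm above binder's origin, same axes. Two steel rings at x = -40 and +40 mm: upright circles of 5 mm wire, mean radius 32 mm, across x, polished. Left-hand pages: fixed, y = +14 to +132 mm; their top lies 12 to 40 mm above the bench, different each time, and must be felt (or seen).
- leaf: Stiff aluminium-faced card, 90 to 185 g, 170 mm (x, along the rings) x 130 mm x 4 mm, hung on the rings by two 12 mm square holes; at first flat on the right-hand pages, warm colours up, blue-green below. Origin: centre of the blue-green face; z out of the warm face (down once turned), +y to the hole edge. Hole line at y = +54, hole edge +65, free edge -65 mm.
- leaf_mid (a point): Centre of the card, half-way through its 4 mm thickness; axes as leaf.
- leaf_tab (a point): Grip point on the orange tab, 24 mm wide (x), 4 mm thick, sticking out 30 mm from the middle of the free edge: 18 mm out from that edge, mid-thickness, 137 mm from the hole line. It hangs free over the cover: pinched lightly across its width by the fingertips from above, it swivels (and creeps a little) between them as the card turns. Axes as leaf.
- vial_rack: Bystander: white rack with amber vials, 75 x 110 x 68 mm, origin at the centre of its underside.
- beaker: Bystander: small clear plastic beaker, 56 mm across, 65 mm high, origin at the centre of its underside.
- wash_bottle: Bystander: white bottle with a red cap, 64 mm across, 150 mm high, origin at the centre of its underside.
- cuvette_case: Bystander: low grey case with a clear lid, 92 x 62 x 39 mm, origin at the centre of its underside.
Mind the look-alikes: they are no part of the job. What is shaped like the leaf but black or yellow is not meant.

How it is judged:
On the way:
1. the card is raised to upright across the rings (angle between leaf's own z axis and vertical between 1.3 and 1.85 rad), for 0.1 s.
At the end, for the whole second after the job is handed in: The card lies turned over (blue-green face up) and flat to within about 0.08 rad on the left-hand pages, still on its rings (its centre 60 to 100 mm to the left of the ring line, less than 48 mm above the bench), at rest and released (angle between leaf's own z axis and vertical above 3.06 rad and y of leaf_mid in the frame of binder between 0.06 and 0.1 m and z of leaf_mid in the frame of binder below 0.048 m and linear speed of leaf below 0.02 m/s); the robot touches nothing.
It fails at once if the card falls or slaps down (turns faster than 3.5 rad/s) (angular speed of leaf above 3.5 rad/s).
It fails at once if the rings are wrenched (more than 30 N between card and binder) (contact force between leaf and binder above 30 N).
It fails at once if a bystander is moved by more than 15 mm (distance of any of vial_rack, beaker, wash_bottle, cuvette_case from where it was at the start of the episode above 0.015 m).
It also fails if it takes over 70 s, if anything falls off the work surface, if the arm or the gripper's body presses on something with over 40 N, if the wrist force passes 120 N, or if a joint passes its speed limit or range.

## Working session

There is one attempt and no reset: what is moved stays moved. The work goes in short steps, Python scripts to look and compute and a tool call to move; the robot and the scene stay as the last step left them, time stands still between calls to the robot, and variables do not carry over. Pictures are saved under pics/ and viewed, at most 13 in all, crops included, and the job is handed in when it is done.

Besides the shell and the picture viewer there is one more tool, called after ">>>" by a JSON object that holds its "fn" and its "kwargs". jog_arm: Moves the arm, as the interface text tells. Shift numbers are shares of 0.2 m and turn numbers shares of 90 degrees, none past 1 either way. Its arguments: {"type":"object","properties":{"motion":{"type":"array","items":{"type":"number"}},"newtons":{"type":"number"}},"required":["motion"]}

```bash
mkdir -p pics
cat > h.py <<'E'
import numpy as np,cv2
from workcell import env, read_camera, get_calibration
def snap(n,f):
    im=read_camera(n); cv2.imwrite('pics/'+f,im[:,:,::-1]); return im
def ray(n,u,v):
    c=get_calibration(n);T=np.array(c['world_from_camera'])
    return T[:3,3],T[:3,:3]@np.array([(u-c['cx'])/c['fx'],(v-c['cy'])/c['fy'],1])
def onz(n,u,v,z):
    o,d=ray(n,u,v); return o+d*(z-o[2])/d[2]
def proj(n,p):
    c=get_calibration(n);T=np.linalg.inv(np.array(c['world_from_camera']))
    q=T[:3,:3]@p+T[:3,3]; return c['fx']*q[0]/q[2]+c['cx'],c['fy']*q[1]/q[2]+c['cy']
E
python3 - <<'E'
from h import *
a=snap('top','t0.png');b=snap('side','s0.png')
for n in('top','side'):print(np.round(np.array(get_calibration(n)['world_from_camera']),3))
s=env.get_state();print(s)
E
```

```text
[[ 0.046 -0.972  0.231  0.284]
 [-0.999 -0.046  0.003  0.043]
 [ 0.008 -0.231 -0.973  1.184]
 [ 0.     0.     0.     1.   ]]
[[-0.906 -0.333  0.262  0.31 ]
 [-0.424  0.699 -0.576  0.619]
 [ 0.009 -0.633 -0.774  0.826]
 [ 0.     0.     0.     1.   ]]
{'clock': 0.1, 'joint_pos': array([ 1.11039911e+00,  3.13947832e-01,  4.50672602e-02,  1.30359705e+00,
       -4.51324457e-06,  1.43118688e+00]), 'qvel': array([ 0.00024716, -0.00245057,  0.00406158,  0.0008544 , -0.00139222,
        0.00031411]), 'tau': array([ 3.89879904e-03, -4.81724596e+01,  2.99244350e+01,  1.27308423e-02,
       -1.34808629e-04, -1.59985143e-05]), 'tcp_pos': array([0.181112  , 0.54524054, 0.23047487]), 'orientation': array([-2.46275456e-04,  1.59706994e-01,  9.87164105e-01, -8.03768221e-04]), 'wrist_force': array([ 0.31215058, -0.38546554, -0.10499908]), 'ft_torque': array([-0.00642754, -0.0506243 ,  0.02040184]), 'grip_force': 0.0, 'finger_gap': 0.08546900555095374}
```

View pics/t0.png

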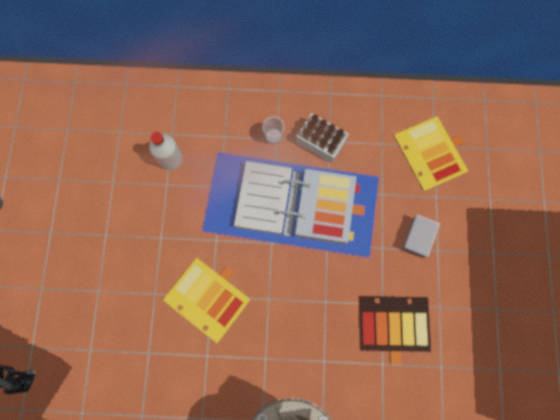

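View pics/s0.png

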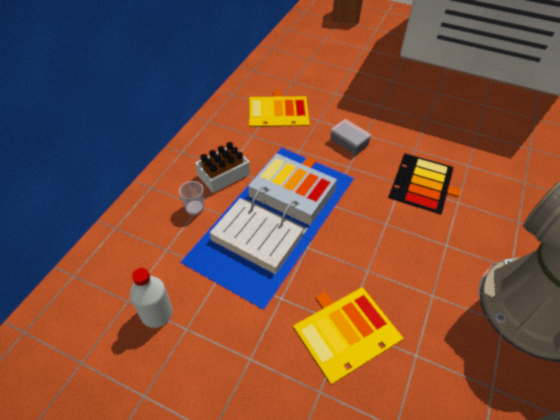

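The top view shows the open binder at about (205–380, 155–255), with the white left pages on the left, the card at (325, 205) and the orange tab at (359, 210). The rings are near (290, 183) and (288, 213). The side view shows the same layout, and the rack and beaker sit near the binder's far long edge.

```bash
cat > m.py <<'E'
from h import *
a=cv2.imread('pics/t0.png');b=cv2.imread('pics/s0.png')
def comp(m,box):
    k=np.zeros_like(m);x0,x1,y0,y1=box;k[y0:y1,x0:x1]=m[y0:y1,x0:x1];return k
for n,im,box in(('top',a,(190,395,140,265)),('side',b,(175,365,140,310))):
    h=cv2.cvtColor(im,cv2.COLOR_BGR2HSV)
    m=comp(cv2.inRange(h,(105,150,110),(125,255,255)),box)
    pts=np.argwhere(m)[:,::-1]
    hull=cv2.convexHull(pts.astype(np.int32))
    w=np.array([onz(n,u,v,.003)[:2] for u,v in hull[:,0].astype(float)],np.float32)
    r=cv2.minAreaRect(w);print(n,'binder',r,np.round(cv2.boxPoints(r),3).tolist())
    if n=='top': tb=(350,372,195,222)
    else: tb=(298,325,150,172)
    t=comp(cv2.inRange(h,(4,150,120),(16,255,255)),tb)
    nn,l,st,ce=cv2.connectedComponentsWithStats(t);print(n,'tab',st[1:].tolist(),ce[1:].round(1).tolist(),[onz(n,*c,.042).round(4).tolist() for c in ce[1:]])
cv2.imwrite('pics/c.png',np.hstack([cv2.resize(a[150:262,200:390],None,fx=2.1,fy=2.1*2,interpolation=2)[:470],cv2.resize(b[140:305,180:360],None,fx=2.2,fy=2.85,interpolation=2)[:470]]))
E
python3 m.py
```

```text
top binder ((0.5821382999420166, 0.0013913512229919434), (0.37716546654701233, 0.19381670653820038), 84.6955337524414) [[0.46799999475479126, -0.1770000010728836], [0.6610000133514404, -0.19499999284744263], [0.6959999799728394, 0.18000000715255737], [0.503000020980835, 0.1979999989271164]]
top tab [[354, 206, 9, 8, 58]] [[358.0, 209.5]] [[0.566, -0.1421, 0.042]]
side binder ((0.584542989730835, 0.024780362844467163), (0.42596837878227234, 0.21217642724514008), 83.7641372680664) [[0.4560000002384186, -0.17499999701976776], [0.6669999957084656, -0.1979999989271164], [0.7129999995231628, 0.22499999403953552], [0.5019999742507935, 0.24799999594688416]]
side tab [[299, 150, 26, 17, 273], [301, 169, 1, 1, 1], [303, 170, 1, 1, 1], [305, 171, 1, 1, 1]] [[313.2, 156.5], [301.0, 169.0], [303.0, 170.0], [305.0, 171.0]] [[0.5638, -0.165, 0.042], [0.5743, -0.1113, 0.042], [0.5685, -0.1102, 0.042], [0.5628, -0.1092, 0.042]]
```

View pics/c.png

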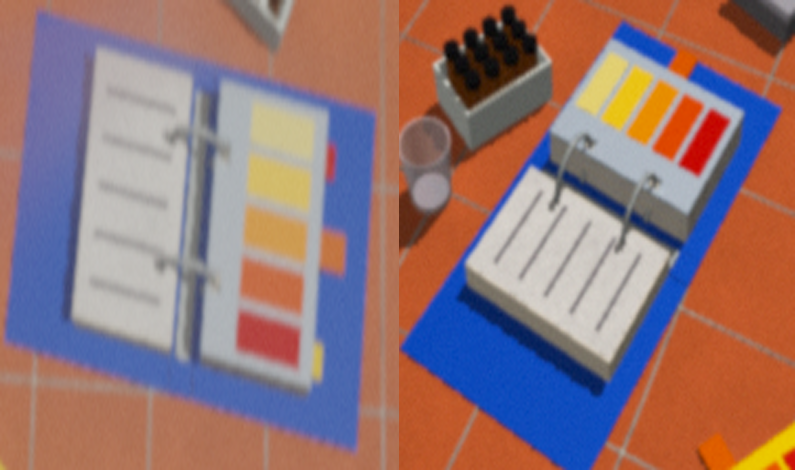

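The binder's pose agrees between the outline and the tab: centre about (0.5845, 0.0248), yaw about -6.2°. I'll start the approach by turning the tool y axis along binder x, and work out the left-page height at the same time.

>>> {"fn": "jog_arm", "kwargs": {"motion": [-0.3,-0.27,0,0,0,0.12,0.5,-0.6,-0.54,0,0,0,0.24,0.5,-0.9,-0.8,0,0,0,0.36,0.5,-1,-0.9,0,0,0,0.48,0.5,-1,-0.9,0,0,0,0.6,0.5,-1,-0.9,0,0,0,0.72,0.5,-1,-0.9,0,0,0,0.864,0.5,-1,-0.9,0,0,0,0.864,0.5,-1,-0.9,0,0,0,0.864,0.5], "newtons": 25}}

```text
clock: 1.23
tcp_pos: [0.3142, 0.3116, 0.231]
orientation: [-0.0, 0.744, 0.668, -0.0]
wrist_force: [-0.2, -0.2, 0.2]
finger_gap: 0.0427
grip_force: 0.0
```

```bash
cat >> h.py <<'E'
from scipy.spatial.transform import Rotation as Ro
C=np.array([.5845,.0248,0]);yb=np.array([.109,.994,0]);xb=np.array([.994,-.109,0])
def w(x,y,z): return C+x*xb+y*yb+np.array([0,0,z])
def where():
    s=env.get_state();R=Ro.from_quat(s['orientation'],scalar_first=True).as_matrix()
    p=s['tcp_pos'];d=p-C
    print('t%.2f'%s['clock'],'binder xyz',np.round([d@xb,d@yb,p[2]],4),'F(b)',np.round([s['wrist_force']@xb,s['wrist_force']@yb,s['wrist_force'][2]],1),'gap',round(s['finger_gap'],4),'gf',round(s['grip_force'],1))
    print(' toolaxes in binder:',np.round(np.c_[xb,yb,[0,0,1]].T@R,3).tolist())
    return p,R
def to(x,y,z):
    p,R=where();print(' shift',np.round(R.T@(w(x,y,z)-p)/.2,3))
E
python3 - <<'E'
from h import *
for top,bot in(((210.9,233),(210.9,244.2)),((275.9,261),(274.5,273.3))):
    P=onz('side',*bot,.003)
    print(P, [(h,np.round(proj('side',P+[0,0,h-.003]),1)) for h in(.015,.025,.035)],top)
    for h in(.015,.025,.035):
        q=onz('side',*top,h)-C;print(h,q@xb,q@yb)
to(0,-.172,.12)
E
```

```text
[0.67721895 0.15574948 0.003     ] [(0.015, array([210.3, 241.1])), (0.025, array([209.9, 238.4])), (0.035, array([209.4, 235.8]))] (210.9, 233)
0.015 0.09010591411551 0.1217292784815611
0.025 0.08482640631862642 0.1271398945477306
0.035 0.07954689852174289 0.13255051061390002
[0.51685919 0.16303742 0.003     ] [(0.015, array([274.5, 270.3])), (0.025, array([274.6, 267.8])), (0.035, array([274.6, 265.2]))] (275.9, 261)
0.015 -0.07266479133201537 0.10866652233060585
0.025 -0.07593727525030129 0.11423820708197385
0.035 -0.07920975916858736 0.11980989183334179
t1.23 binder xyz [-0.3     0.2556  0.231 ] F(b) [-0.2 -0.3  0.2] gap 0.0427 gf 0.0
 toolaxes in binder: [[-0.002, 1.0, -0.001], [1.0, 0.002, -0.0], [-0.0, -0.001, -1.0]]
 shift [-2.142  1.495  0.555]
```

Left pages come out at roughly 35–40 mm, to be felt later.

>>> {"fn": "jog_arm", "kwargs": {"motion": [-0.25,0.25,0,0,0,0,0.5,-0.5,0.5,0,0,0,0,0.5,-0.75,0.75,0,0,0,0,0.5,-1,1,0,0,0,0,0.5,-1,1,0,0,0,0,0.5,-1,1,0,0,0,0,0.5]}}

```text
clock: 1.98
tcp_pos: [0.4931, 0.0896, 0.2307]
orientation: [-0.0, 0.745, 0.667, -0.0]
wrist_force: [-0.2, 0.8, -0.2]
finger_gap: 0.043
grip_force: 0.0
```

>>> {"fn": "jog_arm", "kwargs": {"motion": [-0.28,0.12,0.12,0,0,0,0.5,-0.56,0.25,0.25,0,0,0,0.5,-0.84,0.37,0.38,0,0,0,0.5,-1,0.495,0.5,0,0,0,0.5,-1,0.495,0.5,0,0,0,0.5,-1,0.495,0.5,0,0,0,0.5]}}

```text
clock: 2.72
tcp_pos: [0.5681, -0.1166, 0.1311]
orientation: [-0.001, 0.744, 0.669, -0.0]
wrist_force: [-0.2, -0.6, -0.1]
finger_gap: 0.0426
grip_force: 0.0
```

Run:
```python
from h import *
to(0,-.172,.085)
```

```text
t2.73 binder xyz [-0.0009 -0.1424  0.1311] F(b) [-0.1 -0.6 -0.1] gap 0.0426 gf 0.0
 toolaxes in binder: [[-0.003, 1.0, -0.002], [1.0, 0.003, 0.001], [0.001, -0.002, -1.0]]
 shift [-0.148  0.004  0.23 ]
```

>>> {"fn": "jog_arm", "kwargs": {"motion": [-0.15,0.005,0.12,0,0,0,0.5,-0.15,0.005,0.23,0,0,0,0.5,-0.15,0.005,0.23,0,0,0,0.5,-0.15,0.005,0.23,0,0,0,0.5]}}

```text
clock: 3.22
tcp_pos: [0.5672, -0.1466, 0.0868]
orientation: [0.001, 0.743, 0.669, 0.0]
wrist_force: [0.8, 0.1, 0.1]
finger_gap: 0.0425
grip_force: 0.0
```

Run:
```python
from h import *
a=snap('top','t1.png');b=snap('side','s1.png')
to(0,-.172,.029)
for n in('top','side'): print(n,[np.round(proj(n,w(0,y,.04)),1) for y in(-.151,-.172,-.181)])
cv2.imwrite('pics/c1.png',np.hstack([cv2.resize(a[170:250,300:400],None,fx=4,fy=6,interpolation=2),cv2.resize(b[110:190,265:365],None,fx=4,fy=6,interpolation=2)])[:,:,::-1])
```

```text
t3.33 binder xyz [ 0.0019 -0.1728  0.087 ] F(b) [ 0.6 -0.2  0.7] gap 0.0431 gf 0.0
 toolaxes in binder: [[-0.003, 1.0, 0.002], [1.0, 0.003, -0.001], [-0.001, 0.002, -1.0]]
 shift [ 0.004 -0.01   0.29 ]
top [array([351.1, 208.6]), array([359.5, 209.9]), array([363.1, 210.4])]
side [array([305.5, 166.7]), array([309.6, 161.6]), array([311.3, 159.4])]
```

View pics/c1.png

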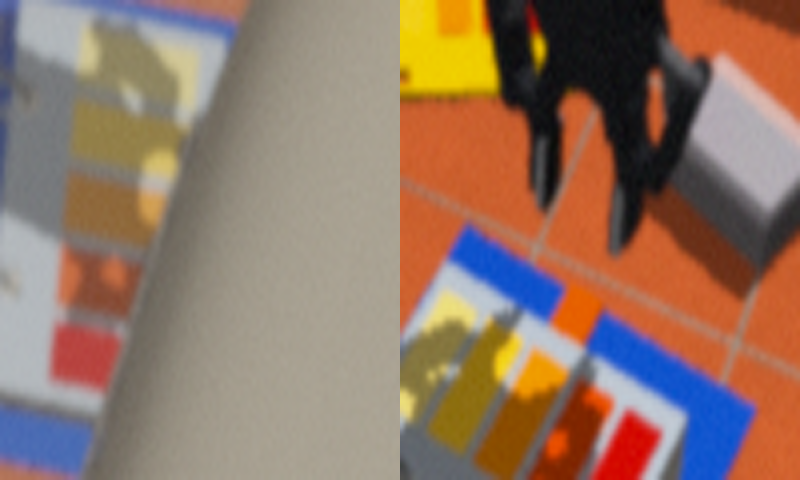

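The side crop shows the open fingers above, with tips at (540, 205) and (618, 250). The tab runs from about (577, 335) to (586, 290) in the crop, slightly right of my prediction. I'll back-project it.

Run:
```python
from h import *
b=cv2.imread('pics/s1.png');h=cv2.cvtColor(b,cv2.COLOR_BGR2HSV)
m=cv2.inRange(h,(4,190,150),(14,255,255))
# tab pixels: those whose z=.042 projection is in the cover strip
pts=[]
for v,u in np.argwhere(m):
    q=onz('side',u,v,.042)-C
    if abs(q@xb)<.025 and -.195<q@yb<-.153: pts.append((q@xb,q@yb))
p=np.array(pts);print(len(p),p.mean(0),p.min(0),p.max(0))
for lo in np.arange(-.195,-.153,.006):
    s=p[(p[:,1]>=lo)&(p[:,1]<lo+.006)]
    if len(s):print(round(lo,3),len(s),s[:,0].min().round(4),s[:,0].max().round(4))
```

```text
Traceback (most recent call last):
  File "h.py", line 9, in onz
    o,d=ray(n,u,v); return o+d*(z-o[2])/d[2]
        ~~~^^^^^^^
  File "h.py", line 6, in ray
    c=get_calibration(n);T=np.array(c['world_from_camera'])
ValueError: time passes only in moves, steps and waits
```

```bash
sed -i 's/^def snap/import functools\nget_calibration=functools.lru_cache(get_calibration)\ndef snap/' h.py
python3 - <<'E'
from h import *
b=cv2.imread('pics/s1.png');h=cv2.cvtColor(b,cv2.COLOR_BGR2HSV)
m=cv2.inRange(h,(4,190,150),(14,255,255));m[:150]=0;m[175:]=0;m[:,:290]=0;m[:,330:]=0
pts=[]
for v,u in np.argwhere(m):
    q=onz('side',u,v,.042)-C
    if abs(q@xb)<.025 and -.195<q@yb<-.153: pts.append((q@xb,q@yb))
p=np.array(pts);print(len(p),p.mean(0))
for lo in np.arange(-.195,-.153,.006):
    s=p[(p[:,1]>=lo)&(p[:,1]<lo+.006)]
    if len(s):print(round(lo,3),len(s),s[:,0].min().round(4),s[:,0].max().round(4))
E
```

```text
91 [-0.00102097 -0.17361371]
-0.195 1 -0.0224 -0.0224
-0.189 22 -0.024 0.0142
-0.183 16 -0.0097 0.0125
-0.177 14 -0.0088 0.009
-0.171 15 -0.01 0.0098
-0.165 14 -0.0096 0.0102
-0.159 9 -0.0091 0.0085
```

Tab is centred at x≈0 and spans y≈-153 to -183 mm. I'll descend and close lightly.

>>> {"fn": "jog_arm", "kwargs": {"motion": [-0.005,-0.005,0.1,0,0,0,0.5,-0.005,-0.005,0.2,0,0,0,0.5,-0.005,-0.005,0.3,0,0,0,0.5,-0.005,-0.005,0.3,0,0,0,0.5,-0.005,-0.005,0.3,0,0,0,0.1,-0.005,-0.005,0.3,0,0,0,0.1,-0.005,-0.005,0.3,0,0,0,0.1,-0.005,-0.005,0.3,0,0,0,0.1,-0.005,-0.005,0.3,0,0,0,0.1], "newtons": 25}}

```text
clock: 4.45
tcp_pos: [0.5665, -0.1489, 0.0262]
orientation: [0.001, 0.744, 0.668, 0.001]
wrist_force: [0.5, 1.2, 5.8]
finger_gap: 0.0228
grip_force: 25.0
```

```bash
python3 -c "
from h import *
where()"
```

```text
t4.45 binder xyz [ 0.001  -0.1746  0.0262] F(b) [0.4 1.2 5.8] gap 0.0228 gf 25.0
 toolaxes in binder: [[-0.002, 1.0, 0.002], [1.0, 0.002, -0.0], [-0.0, 0.002, -1.0]]
```

Gripped. Next I'll tabulate arc shifts around the ring centre.

Run:
```python
import numpy as np
R=.1725
for a in range(0,180,30):
    t=np.radians(a+np.arange(0,31,5)); 
    print(a,[(round(-R*(np.cos(x)-np.cos(t[0]))/.2,3),round(-R*(np.sin(x)-np.sin(t[0]))/.2,3)) for x in t[1:]])
```

```text
0 [(np.float64(0.003), np.float64(-0.075)), (np.float64(0.013), np.float64(-0.15)), (np.float64(0.029), np.float64(-0.223)), (np.float64(0.052), np.float64(-0.295)), (np.float64(0.081), np.float64(-0.365)), (np.float64(0.116), np.float64(-0.431))]
30 [(np.float64(0.04), np.float64(-0.063)), (np.float64(0.086), np.float64(-0.123)), (np.float64(0.137), np.float64(-0.179)), (np.float64(0.193), np.float64(-0.229)), (np.float64(0.252), np.float64(-0.275)), (np.float64(0.316), np.float64(-0.316))]
60 [(np.float64(0.067), np.float64(-0.035)), (np.float64(0.136), np.float64(-0.064)), (np.float64(0.208), np.float64(-0.086)), (np.float64(0.281), np.float64(-0.102)), (np.float64(0.356), np.float64(-0.112)), (np.float64(0.431), np.float64(-0.116))]
90 [(np.float64(0.075), np.float64(0.003)), (np.float64(0.15), np.float64(0.013)), (np.float64(0.223), np.float64(0.029)), (np.float64(0.295), np.float64(0.052)), (np.float64(0.365), np.float64(0.081)), (np.float64(0.431), np.float64(0.116))]
120 [(np.float64(0.063), np.float64(0.04)), (np.float64(0.123), np.float64(0.086)), (np.float64(0.179), np.float64(0.137)), (np.float64(0.229), np.float64(0.193)), (np.float64(0.275), np.float64(0.252)), (np.float64(0.316), np.float64(0.316))]
150 [(np.float64(0.035), np.float64(0.067)), (np.float64(0.064), np.float64(0.136)), (np.float64(0.086), np.float64(0.208)), (np.float64(0.102), np.float64(0.281)), (np.float64(0.112), np.float64(0.356)), (np.float64(0.116), np.float64(0.431))]
```

>>> {"fn": "jog_arm", "kwargs": {"motion": [0.001,0,-0.038,0,0,0,0.1,0.003,0,-0.075,0,0,0,0.1,0.007,0,-0.113,0,0,0,0.1,0.013,0,-0.15,0,0,0,0.1,0.02,0,-0.187,0,0,0,0.1,0.029,0,-0.223,0,0,0,0.1]}}

```text
clock: 5.2
tcp_pos: [0.5661, -0.1427, 0.0703]
orientation: [-0.0, 0.744, 0.668, 0.0]
wrist_force: [0.4, 0.3, -2.6]
finger_gap: 0.0234
grip_force: 24.8
```

```bash
python3 -c "
from h import *
where()"
```

```text
t5.20 binder xyz [ 0.     -0.1685  0.0703] F(b) [ 0.4  0.3 -2.6] gap 0.0234 gf 24.8
 toolaxes in binder: [[-0.002, 1.0, -0.0], [1.0, 0.002, 0.0], [0.0, -0.0, -1.0]]
```

>>> {"fn": "jog_arm", "kwargs": {"motion": [0.011,0,-0.036,0,0,0,0.1,0.023,0,-0.072,0,0,0,0.1,0.036,0,-0.107,0,0,0,0.1,0.051,0,-0.141,0,0,0,0.1,0.068,0,-0.175,0,0,0,0.1,0.086,0,-0.208,0,0,0,0.1,0.106,0,-0.24,0,0,0,0.1,0.127,0,-0.272,0,0,0,0.1,0.149,0,-0.302,0,0,0,0.1,0.172,0,-0.331,0,0,0,0.1,0.197,0,-0.36,0,0,0,0.1,0.223,0,-0.387,0,0,0,0.1]}}

```text
clock: 6.7
tcp_pos: [0.5709, -0.0982, 0.1476]
orientation: [-0.0, 0.744, 0.668, -0.0]
wrist_force: [-0.1, 1.4, -3.2]
finger_gap: 0.0233
grip_force: 26.7
```

```bash
python3 -c "
from h import *
where()
snap('side','s2.png')"
```

```text
t6.70 binder xyz [-1.000e-04 -1.238e-01  1.476e-01] F(b) [-0.3  1.4 -3.2] gap 0.0233 gf 26.7
 toolaxes in binder: [[-0.002, 1.0, -0.0], [1.0, 0.002, 0.0], [0.0, -0.0, -1.0]]
```

View pics/s2.png

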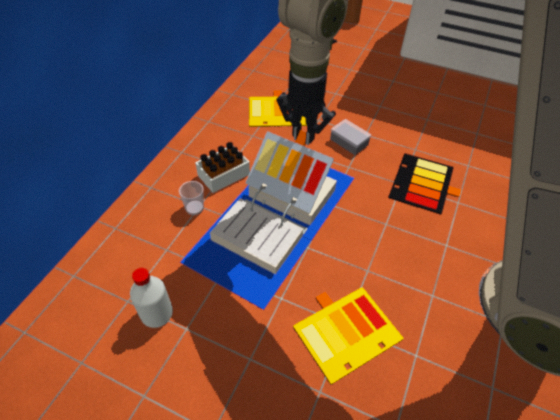

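The card is held and rising to about 45°, with the rings clear and low forces.

>>> {"fn": "jog_arm", "kwargs": {"motion": [0.027,0,-0.026,0,0,0,0.1,0.056,0,-0.051,0,0,0,0.1,0.085,0,-0.074,0,0,0,0.1,0.115,0,-0.097,0,0,0,0.1,0.147,0,-0.118,0,0,0,0.1,0.179,0,-0.137,0,0,0,0.1,0.212,0,-0.155,0,0,0,0.1,0.245,0,-0.172,0,0,0,0.1,0.28,0,-0.187,0,0,0,0.1,0.315,0,-0.201,0,0,0,0.1,0.351,0,-0.213,0,0,0,0.1,0.387,0,-0.223,0,0,0,0.1]}}

```text
clock: 8.25
tcp_pos: [0.5793, -0.0212, 0.1921]
orientation: [0.0, 0.744, 0.668, 0.0]
wrist_force: [0.0, -0.5, -3.5]
finger_gap: 0.0228
grip_force: 25.8
```

```bash
python3 -c "
from h import *
where()"
```

```text
t8.25 binder xyz [-0.0002 -0.0463  0.1921] F(b) [ 0.1 -0.5 -3.5] gap 0.0228 gf 25.8
 toolaxes in binder: [[-0.002, 1.0, 0.0], [1.0, 0.002, -0.0], [-0.0, 0.0, -1.0]]
```

>>> {"fn": "jog_arm", "kwargs": {"motion": [0.037,0,-0.009,0,0,0,0.1,0.074,0,-0.016,0,0,0,0.1,0.111,0,-0.022,0,0,0,0.1,0.148,0,-0.026,0,0,0,0.1,0.186,0,-0.029,0,0,0,0.1,0.223,0,-0.029,0,0,0,0.1,0.261,0,-0.029,0,0,0,0.1,0.298,0,-0.026,0,0,0,0.1,0.336,0,-0.022,0,0,0,0.1,0.373,0,-0.016,0,0,0,0.1,0.41,0,-0.009,0,0,0,0.1,0.446,0,0,0,0,0,0.1]}}

```text
clock: 9.75
tcp_pos: [0.5888, 0.0675, 0.1918]
orientation: [0.0, 0.744, 0.668, 0.0]
wrist_force: [-0.3, -1.9, -1.8]
finger_gap: 0.0232
grip_force: 25.8
```

```bash
python3 -c "
from h import *
where()
b=snap('side','s3.png')
cv2.imwrite('pics/c3.png',cv2.resize(b[80:290,170:370],None,fx=2.8,fy=2.8)[:,:,::-1])"
```

```text
t9.75 binder xyz [-0.0004  0.0429  0.1918] F(b) [-0.1 -1.9 -1.8] gap 0.0232 gf 25.8
 toolaxes in binder: [[-0.002, 1.0, 0.0], [1.0, 0.002, 0.0], [0.0, 0.0, -1.0]]
```

View pics/c3.png

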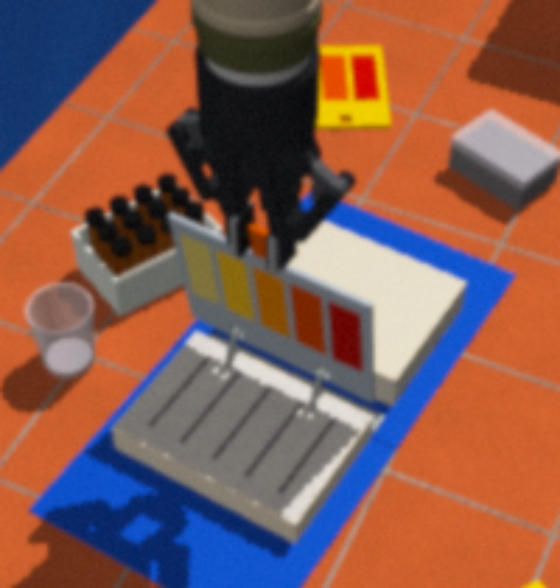

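The card stands nearly upright and is held by the tab, with its hole edge on the rings. Forces are small, so I'll continue.

>>> {"fn": "jog_arm", "kwargs": {"motion": [0.036,0,0.011,0,0,0,0.1,0.072,0,0.023,0,0,0,0.1,0.107,0,0.036,0,0,0,0.1,0.141,0,0.051,0,0,0,0.1,0.175,0,0.068,0,0,0,0.1,0.208,0,0.086,0,0,0,0.1]}}

```text
clock: 10.55
tcp_pos: [0.5933, 0.1089, 0.1745]
orientation: [-0.0, 0.744, 0.668, 0.0]
wrist_force: [-0.8, -2.3, -0.3]
finger_gap: 0.0231
grip_force: 25.1
```

```bash
python3 -c "
from h import *
where()
b=snap('side','s4.png')
cv2.imwrite('pics/c4.png',cv2.resize(b[80:290,170:370],None,fx=2.8,fy=2.8)[:,:,::-1])"
```

```text
t10.55 binder xyz [-0.0004  0.0846  0.1745] F(b) [-0.6 -2.3 -0.3] gap 0.0231 gf 25.1
 toolaxes in binder: [[-0.002, 1.0, 0.0], [1.0, 0.002, 0.0], [0.0, 0.0, -1.0]]
```

View pics/c4.png

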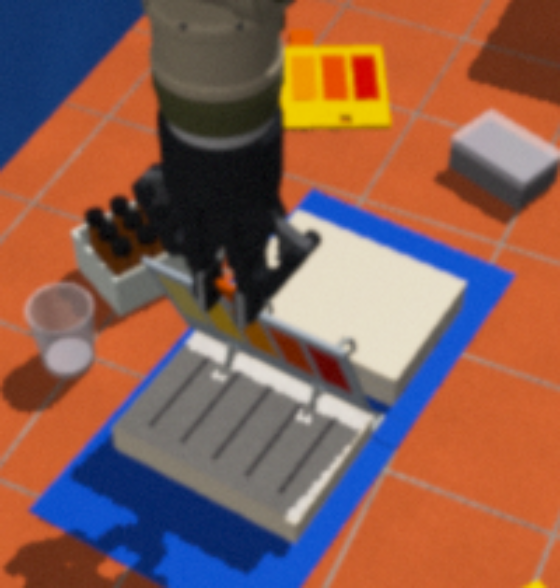

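The card leans past upright toward the left pages, still held at the tab and on the rings.

>>> {"fn": "jog_arm", "kwargs": {"motion": [0.032,0,0.02,0,0,0,0.1,0.063,0,0.04,0,0,0,0.1,0.094,0,0.063,0,0,0,0.1,0.123,0,0.086,0,0,0,0.1,0.152,0,0.111,0,0,0,0.1,0.179,0,0.137,0,0,0,0.1]}}

```text
clock: 11.35
tcp_pos: [0.5971, 0.1445, 0.147]
orientation: [-0.0, 0.744, 0.668, 0.0]
wrist_force: [-0.6, -2.5, -0.7]
finger_gap: 0.0226
grip_force: 24.5
```

```bash
python3 -c "
from h import *
where()"
```

```text
t11.35 binder xyz [-0.0005  0.1203  0.147 ] F(b) [-0.3 -2.5 -0.7] gap 0.0226 gf 24.5
 toolaxes in binder: [[-0.002, 1.0, 0.0], [1.0, 0.002, 0.0], [0.0, 0.0, -1.0]]
```

>>> {"fn": "jog_arm", "kwargs": {"motion": [0.022,0,0.027,0,0,0,0.1,0.043,0,0.056,0,0,0,0.1,0.065,0,0.085,0,0,0,0.1,0.087,0,0.115,0,0,0,0.1,0.107,0,0.147,0,0,0,0.1,0.127,0,0.179,0,0,0,0.1]}}

```text
clock: 12.1
tcp_pos: [0.6003, 0.1702, 0.1117]
orientation: [0.0, 0.744, 0.668, 0.001]
wrist_force: [0.7, 3.6, 3.3]
finger_gap: 0.0231
grip_force: 24.4
```

```bash
python3 -c "
from h import *
where()"
```

```text
t12.10 binder xyz [-0.0002  0.1462  0.1117] F(b) [0.3 3.7 3.3] gap 0.0231 gf 24.4
 toolaxes in binder: [[-0.003, 1.0, 0.001], [1.0, 0.003, 0.001], [0.001, 0.001, -1.0]]
```

```bash
python3 -c "
from h import *
b=snap('side','s5.png')
cv2.imwrite('pics/c5.png',cv2.resize(b[110:290,180:370],None,fx=3.2,fy=3.2,interpolation=2)[:,:,::-1])
where()"
```

```text
t12.15 binder xyz [-0.0005  0.1466  0.1107] F(b) [1.9 4.3 4. ] gap 0.0228 gf 24.3
 toolaxes in binder: [[-0.003, 1.0, 0.0], [1.0, 0.003, 0.002], [0.002, 0.0, -1.0]]
```

View pics/c5.png

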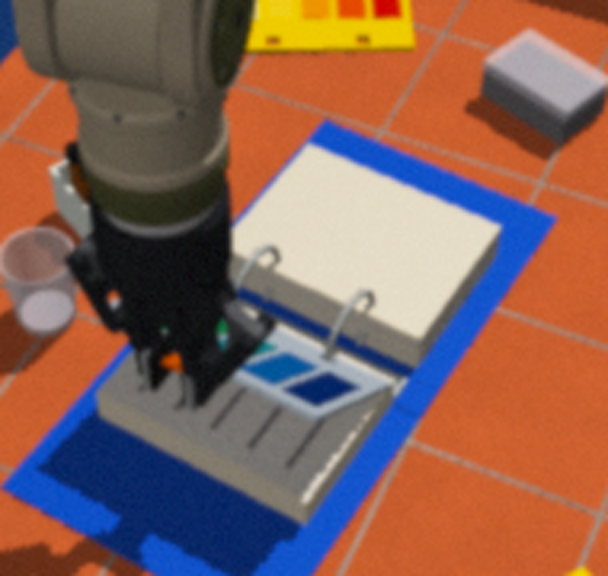

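The blue-green face now shows and the hole edge has slid down to the left pages, so the card is slightly compressed. I'll ease outward 3 mm, then pivot about the low hole position.

>>> {"fn": "jog_arm", "kwargs": {"motion": [0.008,0,-0.002,0,0,0,0.1,0.015,0,-0.004,0,0,0,0.1,0.015,0,-0.004,0,0,0,0.1]}}

```text
clock: 12.52
tcp_pos: [0.5997, 0.1718, 0.1121]
orientation: [-0.0, 0.744, 0.668, -0.001]
wrist_force: [-0.2, -0.4, 1.5]
finger_gap: 0.0232
grip_force: 24.5
```

```bash
python3 -c "
from h import *
where()
import numpy as np
P=np.array([.031,.041])
for R in(.141,.143,.145): print(R,[(t,np.round(P+R*np.array([np.cos(np.radians(t)),np.sin(np.radians(t))]),4).tolist()) for t in range(36,-1,-6)])
"
```

```text
t12.53 binder xyz [-0.0009  0.1478  0.1121] F(b) [-0.1 -0.4  1.5] gap 0.0232 gf 24.5
 toolaxes in binder: [[-0.002, 1.0, -0.001], [1.0, 0.002, -0.001], [-0.001, -0.001, -1.0]]
0.141 [(36, [0.1451, 0.1239]), (30, [0.1531, 0.1115]), (24, [0.1598, 0.0983]), (18, [0.1651, 0.0846]), (12, [0.1689, 0.0703]), (6, [0.1712, 0.0557]), (0, [0.172, 0.041])]
0.143 [(36, [0.1467, 0.1251]), (30, [0.1548, 0.1125]), (24, [0.1616, 0.0992]), (18, [0.167, 0.0852]), (12, [0.1709, 0.0707]), (6, [0.1732, 0.0559]), (0, [0.174, 0.041])]
0.145 [(36, [0.1483, 0.1262]), (30, [0.1566, 0.1135]), (24, [0.1635, 0.1]), (18, [0.1689, 0.0858]), (12, [0.1728, 0.0711]), (6, [0.1752, 0.0562]), (0, [0.176, 0.041])]
```

>>> {"fn": "jog_arm", "kwargs": {"motion": [0.011,0,0.016,0,0,0,0.1,0.021,0,0.031,0,0,0,0.1,0.031,0,0.047,0,0,0,0.1,0.041,0,0.063,0,0,0,0.1,0.05,0,0.08,0,0,0,0.1,0.058,0,0.096,0,0,0,0.1,0.067,0,0.113,0,0,0,0.1,0.075,0,0.13,0,0,0,0.1]}}

```text
clock: 13.52
tcp_pos: [0.6017, 0.1873, 0.086]
orientation: [-0.0, 0.744, 0.668, 0.0]
wrist_force: [0.3, 1.7, 1.2]
finger_gap: 0.0229
grip_force: 24.4
```

```bash
python3 -c "
from h import *
where()"
```

```text
t13.53 binder xyz [-0.0006  0.1634  0.086 ] F(b) [0.1 1.8 1.2] gap 0.0229 gf 24.4
 toolaxes in binder: [[-0.002, 1.0, -0.0], [1.0, 0.002, 0.0], [0.0, -0.0, -1.0]]
```

>>> {"fn": "jog_arm", "kwargs": {"motion": [0.012,0,0.018,0,0,0,0.1,0.019,0,0.035,0,0,0,0.1,0.026,0,0.052,0,0,0,0.1,0.032,0,0.07,0,0,0,0.1,0.038,0,0.088,0,0,0,0.1,0.043,0,0.106,0,0,0,0.1,0.048,0,0.124,0,0,0,0.1,0.052,0,0.142,0,0,0,0.1]}}

```text
clock: 14.52
tcp_pos: [0.6028, 0.1976, 0.0576]
orientation: [-0.0, 0.744, 0.668, 0.0]
wrist_force: [-0.0, 1.2, 0.8]
finger_gap: 0.0229
grip_force: 24.4
```

```bash
python3 -c "
from h import *
where()"
```

```text
t14.53 binder xyz [-0.0006  0.1737  0.0576] F(b) [-0.2  1.2  0.8] gap 0.0229 gf 24.4
 toolaxes in binder: [[-0.002, 1.0, -0.0], [1.0, 0.002, 0.0], [0.0, -0.0, -1.0]]
```

>>> {"fn": "jog_arm", "kwargs": {"motion": [0.004,0,0.016,0,0,0,0.1,0.007,0,0.032,0,0,0,0.1,0.01,0,0.048,0,0,0,0.1,0.012,0,0.064,0,0,0,0.1,0.014,0,0.08,0,0,0,0.1,0.015,0,0.094,0,0,0,0.1,0.016,0,0.107,0,0,0,0.1]}}

```text
clock: 15.4
tcp_pos: [0.6032, 0.2007, 0.0363]
orientation: [-0.0, 0.744, 0.668, 0.0]
wrist_force: [-0.1, 0.9, 0.8]
finger_gap: 0.0229
grip_force: 24.4
```

```bash
python3 -c "
from h import *
where()"
```

```text
t15.40 binder xyz [-0.0006  0.1769  0.0363] F(b) [-0.2  0.8  0.8] gap 0.0229 gf 24.4
 toolaxes in binder: [[-0.002, 1.0, 0.0], [1.0, 0.002, 0.0], [0.0, 0.0, -1.0]]
```

>>> {"fn": "jog_arm", "kwargs": {"motion": [0,0,0.008,0,0,0,0.1,0,0,0.015,0,0,0,0.1,0.001,0,0.023,0,0,0,0.1,0.001,0,0.03,0,0,0,0.1]}}

```text
clock: 15.9
tcp_pos: [0.6032, 0.2009, 0.0304]
orientation: [-0.0, 0.744, 0.668, 0.0]
wrist_force: [-0.1, 1.2, 1.2]
finger_gap: 0.0227
grip_force: 24.4
```

>>> {"fn": "jog_arm", "kwargs": {"motion": [0,0,0.007,0,0,0,0.1,0,0,0.015,0,0,0,0.1]}}

```text
clock: 16.15
tcp_pos: [0.6032, 0.2009, 0.0274]
orientation: [0.0, 0.744, 0.668, 0.0]
wrist_force: [-0.1, 1.0, 0.9]
finger_gap: 0.0227
grip_force: 24.4
```

>>> {"fn": "jog_arm", "kwargs": {"motion": [0,0,0.007,0,0,0,0.1,0,0,0.013,0,0,0,0.1]}}

```text
clock: 16.4
tcp_pos: [0.6032, 0.2009, 0.0248]
orientation: [-0.0, 0.744, 0.668, 0.0]
wrist_force: [0.8, 0.9, -0.5]
finger_gap: 0.0226
grip_force: 24.4
```

>>> {"fn": "jog_arm", "kwargs": {"motion": [0,0,0.005,0,0,0,0.1,0,0,0.01,0,0,0,0.1]}}

```text
clock: 16.65
tcp_pos: [0.6032, 0.2009, 0.0229]
orientation: [-0.0, 0.744, 0.668, 0.0]
wrist_force: [0.0, 0.5, 0.9]
finger_gap: 0.0227
grip_force: 24.4
```

```bash
python3 -c "
from h import *
b=snap('side','s6.png')
cv2.imwrite('pics/c6.png',cv2.resize(b[140:290,180:350],None,fx=3.5,fy=3.5,interpolation=2)[:,:,::-1])
where()"
```

```text
t16.70 binder xyz [-0.0007  0.1771  0.0227] F(b) [-0.2  0.7 -0.3] gap 0.0226 gf 24.4
 toolaxes in binder: [[-0.002, 1.0, -0.0], [1.0, 0.002, 0.0], [0.0, -0.0, -1.0]]
```

View pics/c6.png

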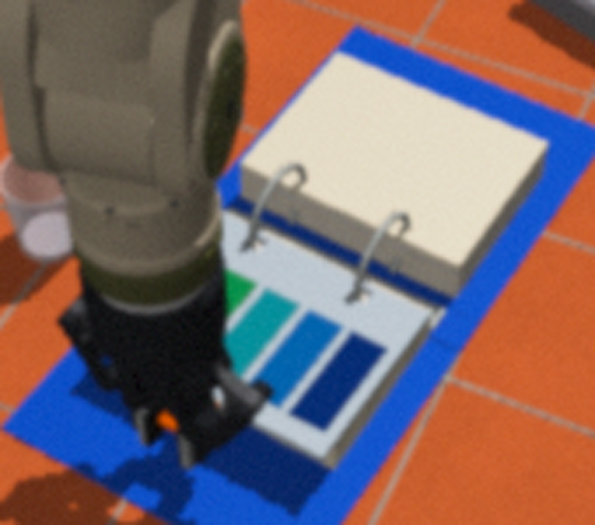

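The blue-green face is up and nearly flat, with the holes on the rings. I'll keep feeling downward.

>>> {"fn": "jog_arm", "kwargs": {"motion": [0,0,0.005,0,0,0,0.1,0,0,0.01,0,0,0,0.1,0,0,0.01,0,0,0,0.1]}}

```text
clock: 17.08
tcp_pos: [0.6031, 0.2009, 0.0208]
orientation: [-0.0, 0.744, 0.668, -0.0]
wrist_force: [0.3, 1.6, 0.3]
finger_gap: 0.0229
grip_force: 24.4
```

>>> {"fn": "jog_arm", "kwargs": {"motion": [0,0,0.005,0,0,0,0.1,0,0,0.01,0,0,0,0.1,0,0,0.01,0,0,0,0.1]}}

```text
clock: 17.45
tcp_pos: [0.6031, 0.2009, 0.0188]
orientation: [-0.0, 0.744, 0.668, -0.0]
wrist_force: [-0.2, 0.2, 0.3]
finger_gap: 0.0226
grip_force: 24.4
```

>>> {"fn": "jog_arm", "kwargs": {"motion": [0,0,0.005,0,0,0,0.1,0,0,0.01,0,0,0,0.1,0,0,0.01,0,0,0,0.1]}}

```text
clock: 17.82
tcp_pos: [0.6031, 0.2009, 0.0168]
orientation: [-0.0, 0.744, 0.668, -0.0]
wrist_force: [0.0, -0.1, 0.8]
finger_gap: 0.0227
grip_force: 24.4
```

>>> {"fn": "jog_arm", "kwargs": {"motion": [0,0,0.005,0,0,0,0.1,0,0,0.01,0,0,0,0.1,0,0,0.01,0,0,0,0.1]}}

```text
clock: 18.2
tcp_pos: [0.6032, 0.2009, 0.0151]
orientation: [0.0, 0.744, 0.668, 0.0]
wrist_force: [-0.7, 0.8, 1.8]
finger_gap: 0.0226
grip_force: 24.5
```

>>> {"fn": "jog_arm", "kwargs": {"motion": [0,0,0.005,0,0,0,0.1,0,0,0.005,0,0,0,0.1]}}

```text
clock: 18.45
tcp_pos: [0.6033, 0.201, 0.0141]
orientation: [0.0, 0.744, 0.668, 0.0]
wrist_force: [-1.3, 0.2, 3.3]
finger_gap: 0.0226
grip_force: 24.6
```

>>> {"fn": "jog_arm", "kwargs": {"motion": [0,0,0.005,0,0,0,0.1,0,0,0.005,0,0,0,0.1]}}

```text
clock: 18.7
tcp_pos: [0.6033, 0.201, 0.0129]
orientation: [-0.0, 0.744, 0.668, 0.0]
wrist_force: [-1.5, 0.2, 3.8]
finger_gap: 0.0227
grip_force: 24.6
```

```bash
python3 -c "
from h import *
b=snap('side','s7.png')
cv2.imwrite('pics/c7.png',cv2.resize(b[180:290,190:330],None,fx=5,fy=5,interpolation=2)[:,:,::-1])
where()"
```

```text
t18.75 binder xyz [-0.0006  0.1772  0.0129] F(b) [-1.1  1.1  4. ] gap 0.0224 gf 24.6
 toolaxes in binder: [[-0.002, 1.0, 0.0], [1.0, 0.002, 0.0], [0.0, 0.0, -1.0]]
```

View pics/c7.png

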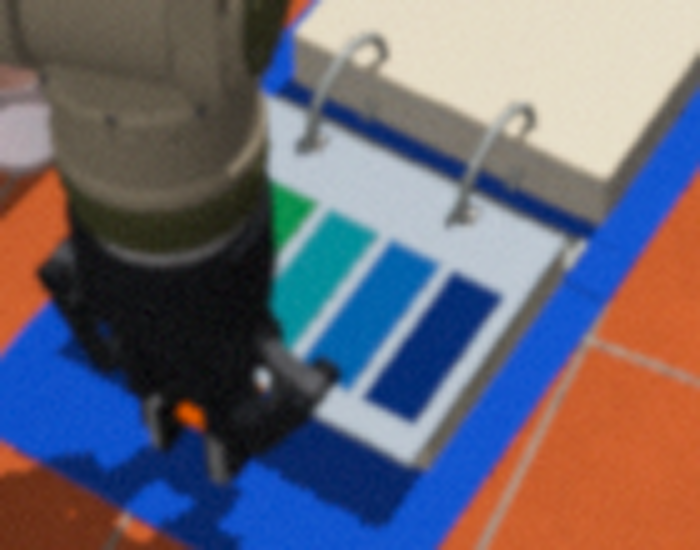

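The force is rising steadily (1.8, 3.3, then 4 N) and the card lies flat on the pages. I'll release and back off straight up.

>>> {"fn": "jog_arm", "kwargs": {"motion": [0,0,0,0,0,0,0.3,0,0,0,0,0,0,0.35,0,0,0,0,0,0,0.45,0,0,0,0,0,0,0.5,0,0,0,0,0,0,0.5]}}

```text
clock: 19.38
tcp_pos: [0.6032, 0.2009, 0.0129]
orientation: [-0.0, 0.744, 0.668, 0.0]
wrist_force: [0.6, -0.2, 0.1]
finger_gap: 0.0427
grip_force: 0.0
```

>>> {"fn": "jog_arm", "kwargs": {"motion": [0,0,-0.05,0,0,0,0.5,0,0,-0.1,0,0,0,0.5,0,0,-0.25,0,0,0,0.5,0,0,-0.45,0,0,0,0.5,0,0,-0.65,0,0,0,0.5,0,0,-0.65,0,0,0,0.5,0,0,-0.65,0,0,0,0.5]}}

```text
clock: 20.25
tcp_pos: [0.6032, 0.2009, 0.1433]
orientation: [0.0, 0.744, 0.668, 0.0]
wrist_force: [-0.5, 0.9, -1.1]
finger_gap: 0.0428
grip_force: 0.0
```

Run:
```python
from h import *
where()
b=snap('side','s8.png')
h=cv2.cvtColor(b[:,:,::-1].copy(),cv2.COLOR_BGR2HSV)
m=cv2.inRange(h,(4,190,120),(14,255,255))
cv2.imwrite('pics/c8.png',cv2.resize(b[170:300,180:340],None,fx=4.5,fy=4.5,interpolation=2)[:,:,::-1])
for z in(.02,.028,.036):
    print(z,[np.round(proj('side',w(x,y,z)),1).tolist() for x,y in((-.085,.15),(.085,.15),(-.085,.02))])
```

```text
t20.25 binder xyz [-0.0006  0.1771  0.1433] F(b) [-0.6  0.8 -1.1] gap 0.0428 gf 0.0
 toolaxes in binder: [[-0.002, 1.0, 0.001], [1.0, 0.002, 0.0], [0.0, 0.001, -1.0]]
0.02 [[270.7, 276.6], [204.8, 241.4], [301.3, 233.7]]
0.028 [[270.7, 274.6], [204.4, 239.3], [301.5, 231.5]]
0.036 [[270.7, 272.6], [204.0, 237.2], [301.7, 229.4]]
```

View pics/c8.png

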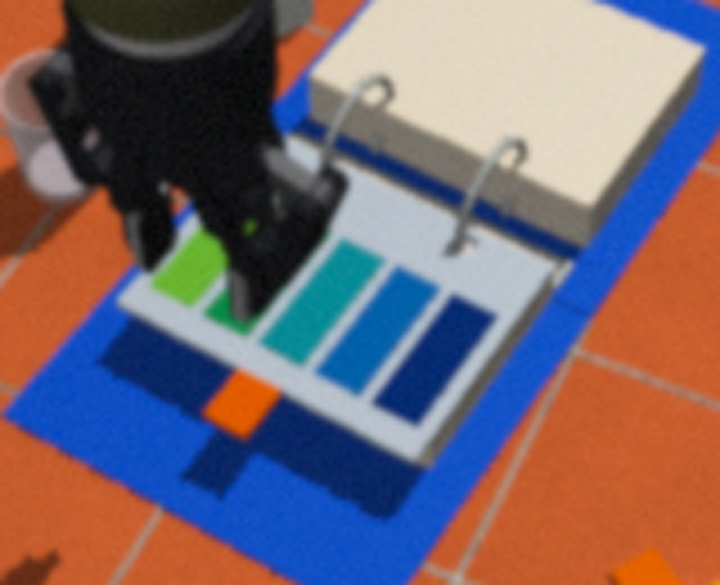

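The card lies flat, blue-green face up, on its rings and released. The tab is free and the gripper is well clear.

```bash
python3 -c "
from h import *
print(env.hand_in())"
```

```text
the job is handed in; nothing more can be done
None
```

The card is turned over and lies flat on the left-hand pages, blue-green face up and still on its rings. I held it until I felt it resting on the pages, and the job was handed in at about 20 s; the hand-in returned no verdict.

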